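Set the length stop and bring the pipe up to it

ROBOT

A 6-joint arm with a two-finger parallel gripper is mounted at the origin on the work surface. World frame = base frame: x ahead of the robot, y to its left, z up, the work surface at z = 0. Lengths are in mm, angles in rad, forces in N, time in s.
With the tool pointing down it reaches from about 275 to 725 mm from the base axis. Payload 5.6 kg.
Tool frame: the origin (TCP) lies between the finger pads; the fingertips stand 17 mm ahead of it and the grasp point (between the pads) lies 2 mm behind it; z points along the fingers, y is the line along which they close (so a half turn about z gives the same grasp; the last joint's range is limited). The gripper opens to 85 mm and grips with 20 to 120 N. Pads are 22 mm wide; open, the fingers measure 114 mm over their backs; the gripper's body (76 mm by 85 mm) begins 54 mm behind the grasp point. The pads swing forward as they close: fully open they stand 13 mm farther back than shut.
Start: joints at [1.402, 0.255, 0.108, 0, -1.424, -0.285], TCP at [241.084, 494.339, 248.283] pointing down, gripper open.
Joint ranges: [-2.95, 2.95], [-1.21, 1.97], [-1.09, 1.5], [-2.87, 1.71], [-2.94, -0.07], [-3.05, 3.05]. Speed limits (rad/s): [2.57, 2.57, 3.14, 3.14, 3.14, 3.14].

INTERFACE

Orientations are given as a unit quaternion [w, x, y, z].
In Python, from workcell import status, imaging, hand_in gives the robot as it stands.
- The arm moves only by the tool drive_tool, never from a script. Its argument "series" is a list of rows, each an object with "linear": the shift along the tool's x, y, z in cm, a list of three; "delta_rot": the turn, a rotation vector about the tool's x, y, z in rad, a list of three; "gripper": the closure, from 0 (fully open) to 1 (shut). In form: [{"linear": [dx, dy, dz], "delta_rot": [rx, ry, rz], "gripper": gripper}, ...]. A call has 1 to 12 rows; each row is the pose to reach, as a shift and turn from the pose commanded when the call began, along the tool's axes at that moment; what a row does not reach only later rows make up. A row lasts 1/12 s, in which the tool goes at most 41.7 mm and 7.16 degrees, less where a joint would pass 70% of its speed; a pose out of reach is approached as far as the arm can. A call with a gripper value outside its range is refused whole. The fingers move at their own pace and stop on an object; "force" is the grip in N (left out, the last holds). Time passes only in rows, so rows that repeat a pose let the fingers close. It gives the time, the measured TCP pose, the force, the opening and the grip force at its end, in the units of the state.
- status.get_state(): the state, without advancing time (a new reading comes with each control period).
- imaging.camera(name): name is "side" or "top" or "wrist"; returns (picture, depth): 400x640x3 uint8, red, green, blue; 400x640 float32, mm along the optical axis (not along the pixel's ray), 0 where there is no reading.
- imaging.get_calibration(name): a dict with "mtx" (3x3 intrinsics, pixels), "rvec" (rotation vector, rad) and "tvec" (3), from world to camera coordinates, as OpenCV has them. Camera axes: x right, y down, z forward; pixel columns grow to the right and rows downward; lengths in mm; the calibration is good to about 2 mm. The wrist camera is an equidistant fisheye: a pixel r from the principal point sees the ray r / f radians off the axis. A picture is of the moment at which its call begins: read the wrist's pose just before it. get_calibration takes no time and is no camera call; for the wrist camera it gives the pose at the moment of the call.
- hand_in(): hands the job in; it is judged then, once.
The state is a dict: "clock": time; "joints": joint angles; "dq": joint speeds; "tau": joint torques, N m; "position": TCP position; "orientation": TCP orientation; "contact_force": force on the tool from outside, world axes, zero at the start; "ft_torque": the same for the moment, N m; "grip_width": opening from 0.0 (shut) to 1.0 (fully open); "grasp_force": force on a finger pad.
Only numpy, scipy, OpenCV 4.12 (cv2) and the standard library are available. Lean on these libraries where they do the work, as an engineer would, in place of code of your own. Each camera call takes 0.05 s, during which the arm holds its last target. There are 200 camera calls.

TASK

On the pipe-measuring board, push the grey sliding stop along its rail until its plunger clicks down into the notch beside the upright T-shaped marker pin. Then gently push the capped pipe along its channel, from the end away from the stop, until it is up against the stop, and leave the stop in its notch. Only push: do not grip or lift the pipe, and leave the loose things around the board alone.

Things in the scene. Friction and masses are not known exactly. Their poses are not given: they have to be found in the camera images.
- bench: Plywood board 165 mm wide (x -40 to +125), 620 mm long (y -340 to +280), 18 mm thick, fixed. Origin on the table under the centre line of the pipe channel; y runs along channel and rail (roughly to the robot's left), x across, away from the robot, z up. Channel: floor at z = 18 mm, between two aluminium strips with inner faces at x = -22 and +22 mm, tops at z = 30 mm.
- notch_mid (a point): Middle one of the three notches (V-shaped, 13 mm wide) in the steel bar beside the channel, at the bar's top: board x = 55, y = 75, z = 34 mm; the others are at y = 25 and 125 mm. The bar is 16 mm wide, from y = -45 to 235 mm. Axes as the board's.
- stop (a joint): Travel of the grey stop along its rail to the board's -y (towards the pipe), 0 to 0.21 m; the stop's middle is at board y = 0.20 minus this, so the notches are at 0.075, 0.125 and 0.175. Starts at 0 to 0.05. Slides both ways with 1 to 2 N of drag and stays where left; takes about 13 N to push out of a notch; within about 5 mm of a notch's middle it is drawn in.
- stop_face (a point): Middle of the stop's flat face towards the pipe (-y), at board x = 0, z = 40 mm, 20 mm to the -y side of the stop's middle; axes as the board's. The stop is a block 40 mm long in y, x = -25 to 73, z = 38 to 70 mm, with a 36 mm wide tongue below it in the channel. In the wanted notch this point is 20 mm to the -y side of the marker pin.
- stop_push (a point): Middle of a good pushing place on the stop's opposite (+y) face, at board x = 10 mm, z = 54 mm, 20 mm on the +y side of the stop's middle; the space above and behind it is free.
- plunger (a joint): How far the sprung plunger through the top of the stop has dropped: about 0 riding on the bar, about 0.005 m fully down in a notch (any notch). Its black knob, 20 mm across, at board x = 55 mm, has its top at z = 90 mm when up. It needs no touching.
- marker: Upright T-shaped steel marker pin, 48 mm tall: 10 mm stem with a cross bar on top, 36 mm in x, 12 mm in y; fixed at board x = 100 mm level with one of the three notches (at the other two are flat round plugs 6 mm high). Origin at its foot on its axis, at board z = 18 mm; axes as the board's: its board y is that of the wanted notch.
- pipe: White plastic pipe with closed flat ends, 40 mm diameter, 160 mm long, 110 to 230 g, lying loose in the channel. Origin on its axis at mid length, 38 mm above the table; its y axis is its length, so its ends are 80 mm either way. It slides along the channel with about 1 N. It starts with its origin at board y = -200 to -150 mm.
- coupling: Loose grey pipe coupling, an upright ring 72 mm across and 60 mm tall, on the table beyond the board; leave alone. Origin at the centre of its underside.
- tin: Loose tin, 72 mm across and 85 mm tall, on the table beyond the board; leave alone. Origin at the centre of its underside.
- reducer: Loose brass reducer, 52 mm across and 52 mm tall, on the table on the robot's side of the board; leave alone. Origin at the centre of its underside.
There are look-alikes about, which are no part of the job. Of the things like the pipe, leave any that is blue or turquoise; of the rest the smaller one is meant.

How it is judged:
By the outcome, as a careful person would: the job done as asked, in the order asked, and still so for the second after the job is handed in, with the robot touching nothing.
It also fails if it takes over 61 s, if anything falls off the work surface, if the arm or the gripper's body presses on something with over 40 N, if the wrist force passes 120 N, or if a joint passes its speed limit or range.

## Working session

There is one attempt and no reset: what is moved stays moved. The work goes in short steps, Python scripts to look and compute and a tool call to move; the robot and the scene stay as the last step left them, time stands still between calls to the robot, and variables do not carry over. Pictures are saved under pics/ and viewed, at most 10 in all, crops included, and the job is handed in when it is done.

Besides the shell and the picture viewer there is one more tool, called as a command line: name --argument value ..., lists and objects as JSON in quotes. drive_tool: Moves the arm, as the interface text tells. Its arguments: {"type":"object","properties":{"series":{"type":"array"},"force":{"type":"number"}},"required":["series"]}

```bash
mkdir -p pics; cat > h.py <<'E'
import numpy as np, cv2
from workcell import status, imaging, hand_in
def cal(n):
    c=imaging.get_calibration(n); return np.array(c["mtx"],float),cv2.Rodrigues(np.array(c["rvec"],float))[0],np.array(c["tvec"],float).ravel()
def pts(n,depth):
    K,R,t=cal(n); v,u=np.mgrid[:depth.shape[0],:depth.shape[1]]
    p=np.stack([(u-K[0,2])/K[0,0]*depth,(v-K[1,2])/K[1,1]*depth,depth],-1)
    return (p-t)@R
E
python3 - <<'E'
from h import *
for n in("top","side"):
    p,d=imaging.camera(n); cv2.imwrite(f"pics/{n}0.png",p[...,::-1]); np.savez(f"{n}0.npz",p=p,d=d)
    K,R,t=cal(n); print(n,K.round(1).tolist(),(-R.T@t).round(),R[2].round(2),(d>0).mean())
print(status.get_state())
E
```

```text
top [[414.9, 0.0, 323.0], [0.0, 414.9, 199.0], [0.0, 0.0, 1.0]] [ 394. -101. 1247.] [ 0.09 -0.   -1.  ] 0.99609765625
side [[363.0, 0.0, 321.6], [0.0, 363.0, 195.6], [0.0, 0.0, 1.0]] [406. 561. 646.] [ 0.11 -0.75 -0.65] 0.9958984375
{'clock': 0.1, 'joints': array([ 1.40157938e+00,  2.55704985e-01,  1.07161153e-01, -3.97779647e-04,
       -1.42389739e+00, -2.84596341e-01]), 'dq': array([-0.00218007, -0.00123428,  0.00392834,  0.00122565,  0.00067208,
        0.00099053]), 'tau': array([-1.86862897e-03, -3.87604487e+01,  2.38477743e+01,  5.37787423e+00,
       -3.70188587e-03, -3.14891963e-06]), 'position': array([240.89888042, 493.99471692, 247.49164805]), 'orientation': array([ 8.32423783e-04,  9.74360016e-01, -2.24992986e-01, -1.48975911e-04]), 'contact_force': array([-0.24038302, -0.94090033, -0.9662661 ]), 'ft_torque': array([ 0.00766413,  0.04728907, -0.00898378]), 'grasp_force': 0.0, 'grip_width': 0.9999208158701145}
```

View pics/top0.png

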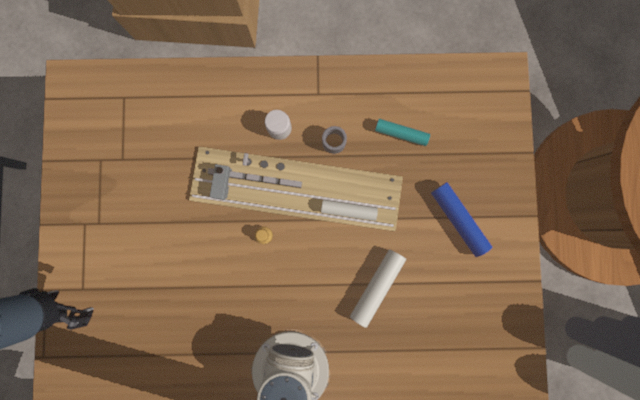

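View pics/side0.png

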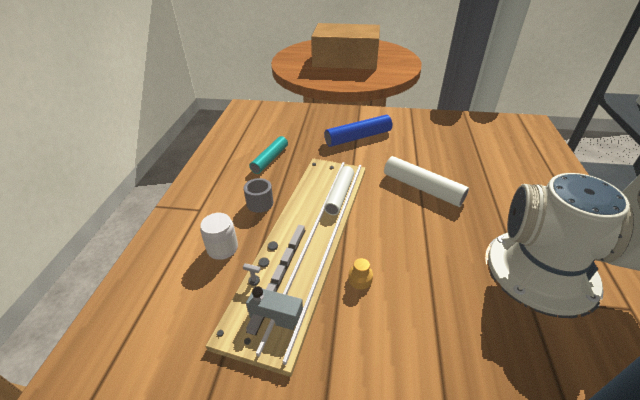

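The top view shows the board from about (195,175) to (400,205), with the stop at (219,183) and the T marker at (246,159). The plugs are at (264,163) and (281,166), so the marker is at the +y notch (y=125). The pipe is at (349,210). I'll measure these with depth from both cameras.

```bash
cat >> h.py <<'E'
def board(P,d):
    m=((P[...,2]>10)&(P[...,2]<26)&(d>0)).astype(np.uint8)
    m=cv2.morphologyEx(m,cv2.MORPH_CLOSE,np.ones((9,9)))
    n,l,s,c=cv2.connectedComponentsWithStats(m); k=1+np.argmax(s[1:,4]); return l==k
def tob(P,o,a):  # world->board
    y=np.array([np.cos(a),np.sin(a)]); x=np.array([y[1],-y[0]]); q=P[...,:2]-o
    return np.stack([q@x,q@y,P[...,2]],-1)
E
python3 - <<'E'
from h import *
out=None
for n in("top","side"):
    z=np.load(n+"0.npz"); p,d=z["p"],z["d"]; P=pts(n,d)
    if n=="top":
        b=board(P,d)
        r=cv2.minAreaRect(P[b][:,:2].astype(np.float32)); print(r)
        c=np.array(r[0]); bx=cv2.boxPoints(r); e=[bx[1]-bx[0],bx[2]-bx[1]]; y=max(e,key=np.linalg.norm); y=y*np.sign(y[1]); a=np.arctan2(y[1],y[0])
        yv=np.array([np.cos(a),np.sin(a)]); xv=np.array([yv[1],-yv[0]]); o=c-42.5*xv+30*yv
        print("a",a,"o",o,"x",xv)
        np.save("ob.npy",[*o,a])
    Q=tob(P,o,a); ok=d>0
    def rep(name,m):
        q=Q[m&ok]; print(n,name,len(q),np.percentile(q,[3,50,97],axis=0).round(1).tolist())
    B=lambda x0,x1,y0,y1,z0,z1:(Q[...,0]>x0)&(Q[...,0]<x1)&(Q[...,1]>y0)&(Q[...,1]<y1)&(Q[...,2]>z0)&(Q[...,2]<z1)
    rep("tabletop",B(-300,-100,-300,200,-15,15))
    rep("boardtop",B(70,120,-200,0,8,28))
    rep("stop",B(-40,45,60,280,62,78)); rep("pipe",B(-40,40,-340,20,44,75)); rep("marker",B(80,125,0,200,50,80)); rep("knob",B(40,70,60,280,78,100)); rep("plugs",B(85,115,0,100,21,35))
    rep("reducer",B(-200,-45,-100,300,15,75))
E
```

```text
((514.3021240234375, -18.616241455078125), (621.2097778320312, 209.38121032714844), 80.1895523071289)
a 1.3995718 o [477.53528023  18.18660212] x [ 0.98537683 -0.17038912]
top tabletop 10856 [[-294.0, -268.3, -5.3], [-197.9, -41.2, -0.8], [-106.4, 185.8, 3.9]]
top boardtop 1032 [[72.0, -194.1, 13.0], [96.7, -106.3, 17.5], [118.5, -8.4, 22.0]]
top stop 255 [[-3.7, 167.0, 64.4], [19.8, 185.8, 69.2], [43.4, 205.0, 73.8]]
top pipe 703 [[3.8, -270.1, 45.8], [20.3, -194.5, 54.4], [38.4, -120.3, 60.2]]
top marker 76 [[81.0, 119.3, 58.2], [91.9, 167.3, 67.6], [122.3, 195.4, 72.3]]
top knob 9 [[66.0, 180.2, 81.6], [68.7, 185.9, 88.5], [69.8, 191.6, 93.8]]
top plugs 48 [[89.1, 11.7, 21.1], [109.6, 50.5, 22.8], [114.3, 97.2, 26.9]]
top reducer 247 [[-111.0, 20.1, 18.0], [-88.5, 39.9, 30.7], [-66.7, 64.3, 54.8]]
side tabletop 16433 [[-294.6, -262.3, -1.4], [-204.3, 32.9, 0.7], [-107.4, 192.1, 2.9]]
side boardtop 949 [[71.5, -192.5, 16.8], [97.7, -100.6, 18.9], [118.6, -6.3, 21.0]]
side stop 640 [[-7.9, 168.5, 63.8], [17.2, 189.6, 70.7], [43.3, 206.2, 72.5]]
side pipe 609 [[0.6, -270.7, 45.7], [15.1, -183.1, 56.0], [34.6, -115.7, 59.8]]
side marker 127 [[81.5, 120.5, 52.2], [107.4, 129.0, 66.5], [123.7, 198.8, 71.6]]
side knob 52 [[61.9, 180.2, 82.1], [65.8, 188.9, 89.2], [69.4, 195.6, 91.3]]
side plugs 74 [[88.3, 9.7, 21.1], [110.0, 53.9, 24.6], [114.6, 84.9, 26.8]]
side reducer 504 [[-114.7, 30.3, 16.6], [-94.0, 53.6, 32.9], [-71.2, 66.8, 54.2]]
```

```bash
cat > fit.py <<'E'
from h import *
z=np.load("top0.npz"); p,d=z["p"],z["d"]; P=pts("top",d); K,R,t=cal("top")
hsv=cv2.cvtColor(p,cv2.COLOR_RGB2HSV); b=board(P,d)
print(hsv[200,300],hsv[170,215],hsv[225,330],hsv[260,300],hsv[178,330])
m=((P[...,2]>9)&(P[...,2]<100)&(d>0)).astype(np.uint8)
m=cv2.morphologyEx(m,cv2.MORPH_OPEN,np.ones((3,3)))
n,l,s,c=cv2.connectedComponentsWithStats(m); 
k=l[178,330]; print(s[k],c[k]); mm=(l==k).astype(np.uint8)
mm=cv2.morphologyEx(mm,cv2.MORPH_OPEN,np.ones((25,25)))
cn=max(cv2.findContours(mm,0,2)[0],key=cv2.contourArea).reshape(-1,2).astype(float)
r=np.c_[(cn[:,0]-K[0,2])/K[0,0],(cn[:,1]-K[1,2])/K[1,1],np.ones(len(cn))]@R; C=-R.T@t
W=C+r*((18-C[2])/r[:,2])[:,None]
rc=cv2.minAreaRect(W[:,:2].astype(np.float32)); print(rc)
v=p.copy(); cv2.drawContours(v,[cn.astype(int)],-1,(255,0,0),1)
cv2.imwrite("pics/fit.png",cv2.resize(v[130:250,170:420],None,fx=3,fy=3,interpolation=cv2.INTER_CUBIC)[...,::-1])
for nm in("top","side"):
    z=np.load(nm+"0.npz"); dd=z["d"]; Q=pts(nm,dd); h=cv2.cvtColor(z["p"],cv2.COLOR_RGB2HSV)
    ww=(h[...,1]<60)&(Q[...,2]>48)&(Q[...,2]<68)&(abs(Q[...,0]-470)<80)&(abs(Q[...,1]+160)<130)
    q=Q[ww][:,:2]; f=cv2.fitLine(q.astype(np.float32),cv2.DIST_HUBER,0,.01,.01).ravel(); s_=(q-f[2:])@f[:2]
    print(nm,"pipe",len(q),f,np.percentile(s_,[1,99]),"ang",np.arctan2(f[1],f[0]))
E
python3 fit.py
```

```text
[ 19  85 188] [22 38 74] [ 15 111 167] [ 16 120 155] [ 19  84 195]
[  189   146   213    84 11360] [295.66848592 187.86919014]
((494.3465270996094, -217.76405334472656), (214.86111450195312, 155.2252197265625), 88.89636993408203)
top pipe 636 [ 1.6764963e-01  9.8584664e-01  4.6506564e+02 -1.7777647e+02] [-78.24335581  78.42990669] ang 1.4023513
side pipe 545 [ 1.6566740e-01  9.8618168e-01  4.6155453e+02 -1.6831624e+02] [-87.9847176   71.09555973] ang 1.4043616
```

View pics/fit.png

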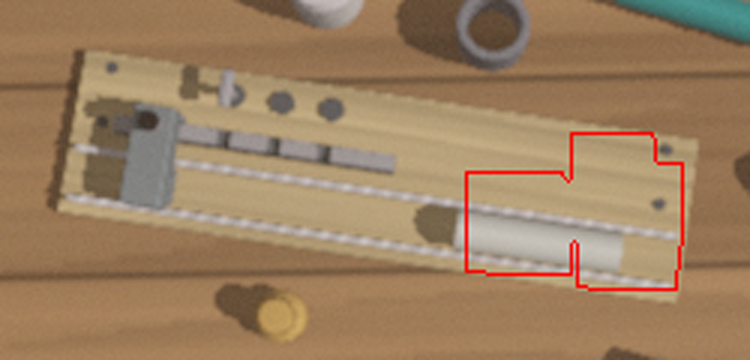

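The contour fit failed because the low-saturation closing broke up the mask. The crop does show the board's corners clearly at full-image pixels (197.3,146.7), (402.3,177.3), (396,230) and (189.3,199.3). I'll cast those onto z=18.

```bash
cat >> h.py <<'E'
def ray(n,uv,z):
    K,R,t=cal(n); uv=np.atleast_2d(uv).astype(float)
    r=np.c_[(uv[:,0]-K[0,2])/K[0,0],(uv[:,1]-K[1,2])/K[1,1],np.ones(len(uv))]@R; C=-R.T@t
    return C+r*((z-C[2])/r[:,2])[:,None]
E
python3 - <<'E'
from h import *
f=lambda L:np.array(L)/3+[170,130]
W=ray("top",f([(82,50),(697,142),(678,300),(58,208)]),18)
S=ray("side",[(205.5,347.5),(315,159.5),(366,168),(293,372)],18)
for w in(W,S): 
    print(w.round(),[np.linalg.norm(w[i]-w[(i+1)%4]).round() for i in range(4)])
    c=w.mean(0)[:2]; yv=(w[0]+w[3]-w[1]-w[2])[:2]; yv/=np.linalg.norm(yv); xv=np.array([yv[1],-yv[0]])
    print("ang",np.arctan2(yv[1],yv[0]),"o",c-42.5*xv+30*yv)
w=W; c=w.mean(0)[:2]; a=1.4030; yv=np.array([np.cos(a),np.sin(a)]); xv=np.array([yv[1],-yv[0]]); o=c-42.5*xv+30*yv
for it in range(2):
    for nm in("top","side"):
        z=np.load(nm+"0.npz"); d=z["d"]; h=cv2.cvtColor(z["p"],cv2.COLOR_RGB2HSV); Q=tob(pts(nm,d),o,a)
        B=lambda x0,x1,y0,y1,z0,z1:(d>0)&(Q[...,0]>x0)&(Q[...,0]<x1)&(Q[...,1]>y0)&(Q[...,1]<y1)&(Q[...,2]>z0)&(Q[...,2]<z1)
        for k,m in dict(stop=B(-50,85,100,280,62,78),pipe=B(-40,40,-340,20,52,68),marker=B(70,125,0,155,54,80),knob=B(30,85,60,280,79,100),plugs=B(85,115,0,110,21,32),bar=B(40,70,-60,130,29,40),end=B(-60,130,-400,320,14,23)).items():
            q=Q[m]; print(it,nm,k,len(q),np.percentile(q,[2,50,98],axis=0).round().tolist())
    break
np.save("ob.npy",[*o,a]); print(o)
E
```

```text
[[ 664.  270.   18.]
 [ 560. -343.   18.]
 [ 403. -318.   18.]
 [ 505.  293.   18.]] [np.float64(622.0), np.float64(158.0), np.float64(620.0), np.float64(160.0)]
ang 1.403436343403408 o [496.07606422  12.12878937]
[[ 661.  272.   18.]
 [ 552. -336.   18.]
 [ 397. -310.   18.]
 [ 497.  294.   18.]] [np.float64(617.0), np.float64(157.0), np.float64(613.0), np.float64(166.0)]
ang 1.3996442083677914 o [489.76552392  16.94417586]
0 top stop 448 [[-22.0, 169.0, 64.0], [20.0, 187.0, 69.0], [72.0, 208.0, 74.0]]
0 top pipe 481 [[-13.0, -269.0, 52.0], [1.0, -192.0, 56.0], [16.0, -116.0, 61.0]]
0 top marker 54 [[84.0, 121.0, 60.0], [101.0, 126.0, 64.0], [117.0, 133.0, 69.0]]
0 top knob 43 [[48.0, 180.0, 80.0], [56.0, 188.0, 88.0], [65.0, 198.0, 93.0]]
0 top plugs 109 [[86.0, 12.0, 21.0], [100.0, 56.0, 24.0], [113.0, 90.0, 28.0]]
0 top bar 295 [[49.0, -39.0, 29.0], [56.0, 43.0, 33.0], [64.0, 123.0, 37.0]]
0 top end 7873 [[-36.0, -328.0, 14.0], [55.0, -37.0, 18.0], [124.0, 272.0, 22.0]]
0 side stop 1026 [[-27.0, 170.0, 63.0], [15.0, 194.0, 71.0], [69.0, 209.0, 73.0]]
0 side pipe 455 [[-16.0, -270.0, 53.0], [-3.0, -184.0, 57.0], [13.0, -113.0, 60.0]]
0 side marker 113 [[81.0, 122.0, 55.0], [96.0, 130.0, 66.0], [113.0, 133.0, 68.0]]
0 side knob 106 [[43.0, 180.0, 81.0], [52.0, 191.0, 89.0], [61.0, 199.0, 92.0]]
0 side plugs 162 [[87.0, 16.0, 21.0], [97.0, 67.0, 25.0], [109.0, 89.0, 27.0]]
0 side bar 481 [[45.0, -40.0, 29.0], [52.0, 53.0, 35.0], [61.0, 124.0, 37.0]]
0 side end 10659 [[-40.0, -312.0, 16.0], [43.0, 73.0, 19.0], [120.0, 279.0, 22.0]]
[496.0920643   12.14489079]
```

drive_tool --series '[{"linear":[0,0,0],"delta_rot":[0,0,-0.1],"gripper":1},{"linear":[0,0,0],"delta_rot":[0,0,-0.2],"gripper":1},{"linear":[0,0,0],"delta_rot":[0,0,-0.286],"gripper":1},{"linear":[0,0,0],"delta_rot":[0,0,-0.286],"gripper":1},{"linear":[0,0,0],"delta_rot":[0,0,-0.286],"gripper":1},{"linear":[0,0,0],"delta_rot":[0,0,-0.286],"gripper":1}]'

```text
clock: 0.6
position: [241.0, 494.2, 248.0]
orientation: [0.0, 0.996, -0.085, -0.0]
contact_force: [1.1, 0.2, 0.7]
grip_width: 0.142
grasp_force: 0.0
```

drive_tool --series '[{"linear":[3.4,1.7,1],"delta_rot":[0,0,0],"gripper":1},{"linear":[6.8,3.4,2],"delta_rot":[0,0,0],"gripper":1},{"linear":[10.2,5.1,3],"delta_rot":[0,0,0],"gripper":1},{"linear":[13.6,6.8,4],"delta_rot":[0,0,0],"gripper":1},{"linear":[17,8.5,5],"delta_rot":[0,0,0],"gripper":1},{"linear":[20.4,10.2,6],"delta_rot":[0,0,0],"gripper":1},{"linear":[23.8,11.9,8],"delta_rot":[0,0,0],"gripper":1},{"linear":[27.2,13.6,9],"delta_rot":[0,0,0],"gripper":1},{"linear":[30.6,15.3,10],"delta_rot":[0,0,0],"gripper":1},{"linear":[33,16.5,11],"delta_rot":[0,0,0],"gripper":1},{"linear":[34,17.2,11.8],"delta_rot":[0,0,0],"gripper":1},{"linear":[34,17.2,11.8],"delta_rot":[0,0,0],"gripper":1}]'

```text
clock: 1.6
position: [548.2, 265.4, 127.6]
orientation: [0.001, 0.996, -0.086, -0.002]
contact_force: [-0.1, 0.5, -1.2]
grip_width: -0.004
grasp_force: 0.0
```

```bash
python3 - <<'E'
from h import *
s=status.get_state(); print(s["position"],s["orientation"],s["grip_width"],s["contact_force"])
print(tob(s["position"],np.array([494.,13]),1.403))
K,R,t=cal("wrist"); p,d=imaging.camera("wrist"); cv2.imwrite("pics/w1.png",p[...,::-1]); np.savez("w1.npz",p=p,d=d)
print(K.tolist(),(-R.T@t),R.round(2).tolist())
E
```

```text
[548.16139419 265.41825179 127.64635651] [ 0.00134802  0.99626016 -0.08637869 -0.00161379] -0.004045533230836012 [-0.08947843  0.50653751 -1.1661157 ]
[ 11.24432739 257.91858319 127.64635651]
[[309.70691628693146, 0.0, 318.6480276494657], [0.0, 309.70691628693146, 195.29239272146305], [0.0, 0.0, 1.0]] [628.56490125 251.47751045 252.34409225] [[-0.17, -0.99, 0.0], [-0.93, 0.16, 0.32], [-0.31, 0.05, -0.95]]
```

View pics/w1.png

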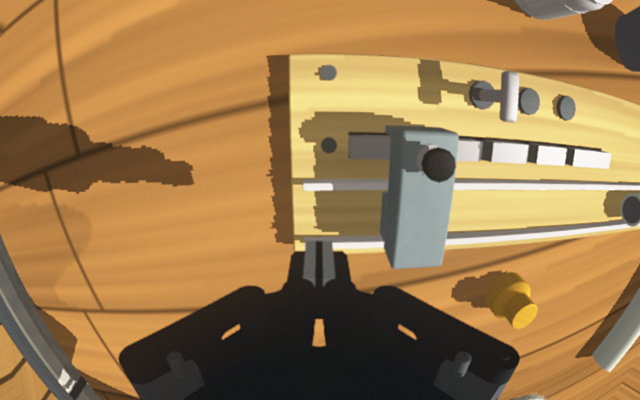

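The wrist view confirms the setup. The fingers at (318,265) are behind the stop, whose rear edge is near column 388. The T marker's foot is at (480,95), level with the first notch. I'll descend and then creep forward.

drive_tool --series '[{"linear":[0,0,2.2],"delta_rot":[0,0,0],"gripper":1},{"linear":[0,0,4.4],"delta_rot":[0,0,0],"gripper":1},{"linear":[0,0,6.5],"delta_rot":[0,0,0],"gripper":1},{"linear":[0,0.5,6.5],"delta_rot":[0,0,0],"gripper":1},{"linear":[0,1.0,6.5],"delta_rot":[0,0,0],"gripper":1},{"linear":[0,1.5,6.5],"delta_rot":[0,0,0],"gripper":1},{"linear":[0,2.0,6.5],"delta_rot":[0,0,0],"gripper":1},{"linear":[0,2.4,6.5],"delta_rot":[0,0,0],"gripper":1},{"linear":[0,2.6,6.5],"delta_rot":[0,0,0],"gripper":1},{"linear":[0,2.6,6.5],"delta_rot":[0,0,0],"gripper":1}]'

```text
clock: 2.48
position: [543.4, 241.9, 66.1]
orientation: [-0.0, 0.996, -0.084, 0.0]
contact_force: [0.6, 0.3, -0.7]
grip_width: 0.0
grasp_force: 0.0
```

drive_tool --series '[{"linear":[0,0.3,0],"delta_rot":[0,0,0],"gripper":1},{"linear":[0,0.6,0],"delta_rot":[0,0,0],"gripper":1},{"linear":[0,0.9,0],"delta_rot":[0,0,0],"gripper":1},{"linear":[0,1.2,0],"delta_rot":[0,0,0],"gripper":1},{"linear":[0,1.5,0],"delta_rot":[0,0,0],"gripper":1},{"linear":[0,1.8,0],"delta_rot":[0,0,0],"gripper":1},{"linear":[0,2.2,0],"delta_rot":[0,0,0],"gripper":1},{"linear":[0,2.6,0],"delta_rot":[0,0,0],"gripper":1},{"linear":[0,3.0,0],"delta_rot":[0,0,0],"gripper":1},{"linear":[0,3.4,0],"delta_rot":[0,0,0],"gripper":1},{"linear":[0,3.8,0],"delta_rot":[0,0,0],"gripper":1},{"linear":[0,4.2,0],"delta_rot":[0,0,0],"gripper":1}]'

```text
clock: 3.48
position: [536.5, 201.8, 65.3]
orientation: [-0.001, 0.996, -0.084, 0.0]
contact_force: [-0.1, 4.7, -1.9]
grip_width: -0.001
grasp_force: 2.5
```

```bash
cat > look.py <<'E'
from h import *
import sys
o=np.array([494.,13]);a=1.403
def look():
    s=status.get_state(); b=tob(s["position"],o,a); print("tcp board",b.round(1),"F",s["contact_force"].round(1))
    for nm in("top","side"):
        p,d=imaging.camera(nm); Q=tob(pts(nm,d),o,a)
        B=lambda x0,x1,y0,y1,z0,z1:(d>0)&(Q[...,0]>x0)&(Q[...,0]<x1)&(Q[...,1]>y0)&(Q[...,1]<y1)&(Q[...,2]>z0)&(Q[...,2]<z1)
        for k,m in dict(stop=B(-50,42,20,280,62,76),stopR=B(30,44,20,280,62,76),knob=B(40,70,20,280,80,100),marker=B(75,125,0,155,54,80),pipe=B(-20,25,-340,120,52,62)).items():
            q=Q[m]
            if len(q): print(nm,k,len(q),np.percentile(q,[3,50,97],axis=0).round(1).tolist())
        np.savez("l_"+nm+".npz",p=p,d=d); cv2.imwrite("pics/last_%s.png"%nm,p[...,::-1])
look()
E
python3 look.py
```

```text
tcp board [ 10.3 193.2  65.3] F [-0.1  4.7 -1.9]
top stop 212 [[-19.9, 141.3, 64.2], [-0.2, 157.1, 69.1], [40.7, 179.2, 73.0]]
top stopR 62 [[31.3, 141.9, 64.3], [37.3, 160.6, 69.2], [43.3, 179.4, 73.0]]
top knob 40 [[49.7, 152.8, 84.5], [58.4, 160.5, 89.2], [66.2, 169.3, 92.6]]
top marker 55 [[86.4, 121.1, 58.8], [102.1, 125.8, 65.4], [119.1, 133.1, 70.2]]
top pipe 490 [[-9.9, -267.6, 52.3], [3.5, -192.6, 55.9], [17.2, -117.0, 60.2]]
side stop 218 [[-22.9, 152.7, 62.8], [-2.9, 175.1, 70.2], [5.8, 205.8, 73.8]]
side marker 46 [[100.6, 123.0, 59.3], [108.8, 130.5, 65.8], [115.7, 132.7, 68.5]]
```

drive_tool --series '[{"linear":[0,0.3,0],"delta_rot":[0,0,0],"gripper":1},{"linear":[0,0.6,0],"delta_rot":[0,0,0],"gripper":1},{"linear":[0,0.9,0],"delta_rot":[0,0,0],"gripper":1},{"linear":[0,1.2,0],"delta_rot":[0,0,0],"gripper":1},{"linear":[0,1.5,0],"delta_rot":[0,0,0],"gripper":1},{"linear":[0,1.8,0],"delta_rot":[0,0,0],"gripper":1},{"linear":[0,2.0,0],"delta_rot":[0,0,0],"gripper":1},{"linear":[0,2.2,0],"delta_rot":[0,0,0],"gripper":1},{"linear":[0,2.4,0],"delta_rot":[0,0,0],"gripper":1},{"linear":[0,2.5,0],"delta_rot":[0,0,0],"gripper":1},{"linear":[0,2.6,0],"delta_rot":[0,0,0],"gripper":1},{"linear":[0,2.6,0],"delta_rot":[0,0,0],"gripper":1}]'

```text
clock: 4.58
position: [531.5, 174.4, 65.2]
orientation: [0.001, 0.996, -0.084, -0.0]
contact_force: [0.1, -0.9, 1.3]
grip_width: -0.001
grasp_force: 0.0
```

```bash
python3 look.py
```

```text
tcp board [ 10.  165.4  65.2] F [ 0.1 -0.9  1.3]
top stop 212 [[-20.5, 111.6, 64.8], [-0.4, 127.4, 69.6], [40.6, 149.8, 73.8]]
top stopR 62 [[31.6, 112.8, 65.9], [37.6, 132.6, 69.5], [43.5, 150.0, 72.1]]
top knob 41 [[50.0, 122.4, 81.8], [58.4, 130.6, 87.6], [66.8, 139.8, 91.2]]
top marker 59 [[75.4, 120.2, 59.9], [101.2, 125.7, 65.3], [118.9, 134.3, 70.0]]
top pipe 498 [[-10.4, -267.7, 52.4], [3.5, -192.4, 55.9], [17.1, -113.4, 60.4]]
side stop 242 [[-23.9, 115.0, 62.6], [-3.3, 139.8, 70.3], [5.8, 178.4, 72.9]]
side marker 113 [[83.0, 121.4, 56.5], [99.1, 129.2, 65.9], [115.6, 132.4, 68.5]]
```

drive_tool --series '[{"linear":[0,0.05,0],"delta_rot":[0,0,0],"gripper":1},{"linear":[0,0.1,0],"delta_rot":[0,0,0],"gripper":1},{"linear":[0,0.15,0],"delta_rot":[0,0,0],"gripper":1},{"linear":[0,0.2,0],"delta_rot":[0,0,0],"gripper":1},{"linear":[0,0.25,0],"delta_rot":[0,0,0],"gripper":1},{"linear":[0,0.3,0],"delta_rot":[0,0,0],"gripper":1},{"linear":[0,0.3,0],"delta_rot":[0,0,0],"gripper":1},{"linear":[0,0.3,0],"delta_rot":[0,0,0],"gripper":1}]'

```text
clock: 5.35
position: [531.4, 172.3, 65.3]
orientation: [0.0, 0.996, -0.084, -0.0]
contact_force: [-0.2, -0.6, -0.3]
grip_width: -0.0
grasp_force: 0.0
```

```bash
python3 look.py | grep -v pipe
```

```text
tcp board [ 10.2 163.3  65.3] F [-0.2 -0.6 -0.3]
top stop 216 [[-20.0, 106.8, 64.5], [0.5, 121.2, 69.5], [40.5, 144.3, 74.0]]
top stopR 59 [[31.4, 107.4, 65.6], [37.6, 127.3, 69.5], [43.3, 144.5, 73.7]]
top knob 37 [[49.3, 117.9, 81.5], [58.0, 126.3, 83.6], [66.1, 134.3, 88.0]]
top marker 60 [[75.2, 118.3, 60.7], [100.8, 125.7, 65.4], [119.1, 133.8, 70.7]]
side stop 266 [[-24.1, 113.0, 63.1], [-4.9, 138.3, 70.1], [5.8, 177.0, 73.4]]
side marker 113 [[82.7, 122.3, 57.5], [99.2, 129.1, 65.9], [115.0, 132.5, 68.2]]
```

The knob is level with the marker (126.3 against 125.7) and has dropped about 5 mm, so the plunger is in the notch. Next I'll retreat and travel over to the pipe's far end.

drive_tool --series '[{"linear":[0,-1.0,0],"delta_rot":[0,0,0],"gripper":1},{"linear":[0,-2.0,-1],"delta_rot":[0,0,0],"gripper":1},{"linear":[0,-2.5,-4],"delta_rot":[0,0,0],"gripper":1},{"linear":[0,-2.5,-8],"delta_rot":[0,0,0],"gripper":1},{"linear":[-1,1,-9],"delta_rot":[0,0,0],"gripper":1},{"linear":[-1,5,-9],"delta_rot":[0,0,0],"gripper":1},{"linear":[-1,9,-9],"delta_rot":[0,0,0],"gripper":1},{"linear":[-1,13,-9],"delta_rot":[0,0,0],"gripper":1},{"linear":[-1,17,-9],"delta_rot":[0,0,0],"gripper":1},{"linear":[-1,20,-9],"delta_rot":[0,0,0],"gripper":1},{"linear":[-1,22,-9],"delta_rot":[0,0,0],"gripper":1},{"linear":[-1,22,-9],"delta_rot":[0,0,0],"gripper":1}]'

```text
clock: 6.45
position: [484.2, -45.5, 155.6]
orientation: [0.0, 0.996, -0.085, 0.0]
contact_force: [-0.1, 0.4, 0.1]
grip_width: 0.0
grasp_force: 0.0
```

drive_tool --series '[{"linear":[0,2,0],"delta_rot":[0,0,0],"gripper":1},{"linear":[0,5,0],"delta_rot":[0,0,0],"gripper":1},{"linear":[0,8,0],"delta_rot":[0,0,0],"gripper":1},{"linear":[0,11,0],"delta_rot":[0,0,0],"gripper":1},{"linear":[0,14,0],"delta_rot":[0,0,0],"gripper":1},{"linear":[0,17,0],"delta_rot":[0,0,0],"gripper":1},{"linear":[0,20,0],"delta_rot":[0,0,0],"gripper":1},{"linear":[0,22,0],"delta_rot":[0,0,0],"gripper":1},{"linear":[0,24,0],"delta_rot":[0,0,0],"gripper":1},{"linear":[0,25,0],"delta_rot":[0,0,0],"gripper":1},{"linear":[0,25,0],"delta_rot":[0,0,0],"gripper":1}]'

```text
clock: 7.37
position: [443.2, -290.5, 155.1]
orientation: [0.0, 0.996, -0.085, -0.0]
contact_force: [0.2, 0.5, 0.2]
grip_width: -0.001
grasp_force: 0.0
```

```bash
python3 look.py; python3 -c "
import cv2;a=cv2.imread('pics/last_top.png')[130:260,170:430];b=cv2.imread('pics/last_side.png')[130:390,190:400]
cv2.imwrite('pics/t2.png',cv2.resize(a,None,fx=3,fy=3))"
```

```text
tcp board [   0.6 -307.7  155.1] F [0.2 0.5 0.2]
top stop 314 [[-19.5, 106.8, 64.3], [9.8, 125.4, 69.2], [40.1, 145.0, 73.3]]
top stopR 67 [[31.0, 106.8, 63.7], [37.2, 125.0, 69.3], [43.5, 144.2, 72.7]]
top knob 38 [[49.2, 117.2, 81.0], [58.0, 125.7, 84.7], [65.9, 133.5, 87.2]]
top marker 59 [[75.7, 118.3, 60.0], [100.8, 125.4, 66.1], [118.9, 133.3, 70.1]]
top pipe 22 [[-14.1, -268.5, 52.1], [-5.2, -235.6, 55.6], [21.4, 107.0, 60.3]]
side stop 661 [[-24.0, 108.2, 63.6], [7.5, 130.2, 70.5], [40.0, 146.2, 72.5]]
side stopR 129 [[30.7, 108.3, 63.6], [37.2, 129.5, 70.5], [43.8, 146.1, 72.7]]
side knob 75 [[46.1, 119.0, 81.5], [53.9, 127.8, 85.2], [62.3, 135.1, 87.6]]
side marker 109 [[83.0, 121.9, 59.6], [98.8, 129.1, 65.6], [115.1, 132.6, 68.2]]
side pipe 453 [[-13.2, -268.9, 52.4], [-0.7, -180.8, 57.0], [14.9, -115.0, 60.2]]
```

View pics/t2.png

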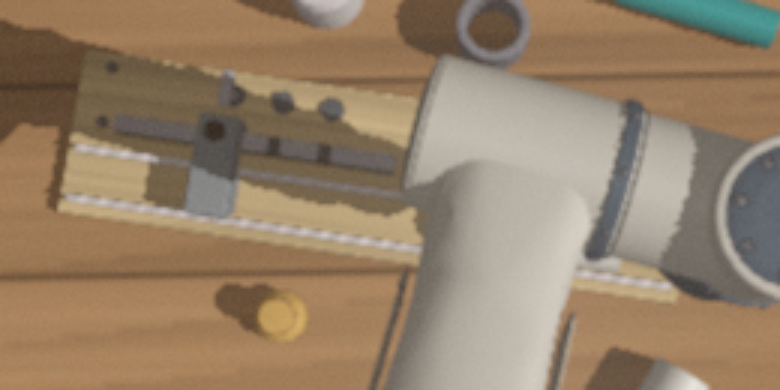

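The crop shows the stop at (213,165) with its knob level with the T marker at (228,88), and the fingers beyond the pipe's end. I'll descend behind the pipe's end and push gently towards +y.

drive_tool --series '[{"linear":[0,0,2.5],"delta_rot":[0,0,0],"gripper":1},{"linear":[0,0,5],"delta_rot":[0,0,0],"gripper":1},{"linear":[0,0,7.5],"delta_rot":[0,0,0],"gripper":1},{"linear":[0,0,9.5],"delta_rot":[0,0,0],"gripper":1},{"linear":[0,0,10.5],"delta_rot":[0,0,0],"gripper":1},{"linear":[0,0,10.5],"delta_rot":[0,0,0],"gripper":1},{"linear":[0,-0.5,10.5],"delta_rot":[0,0,0],"gripper":1},{"linear":[0,-1.0,10.5],"delta_rot":[0,0,0],"gripper":1},{"linear":[0,-1.5,10.5],"delta_rot":[0,0,0],"gripper":1},{"linear":[0,-1.8,10.5],"delta_rot":[0,0,0],"gripper":1}]'

```text
clock: 8.3
position: [447.0, -271.1, 51.6]
orientation: [0.0, 0.997, -0.083, 0.001]
contact_force: [0.6, -1.5, 0.9]
grip_width: -0.001
grasp_force: 0.6
```

drive_tool --series '[{"linear":[0,-0.3,0],"delta_rot":[0,0,0],"gripper":1},{"linear":[0,-0.6,0],"delta_rot":[0,0,0],"gripper":1},{"linear":[0,-0.9,0],"delta_rot":[0,0,0],"gripper":1},{"linear":[0,-1.2,0],"delta_rot":[0,0,0],"gripper":1},{"linear":[0,-1.5,0],"delta_rot":[0,0,0],"gripper":1},{"linear":[0,-1.8,0],"delta_rot":[0,0,0],"gripper":1},{"linear":[0,-2.3,0],"delta_rot":[0,0,0],"gripper":1},{"linear":[0,-2.8,0],"delta_rot":[0,0,0],"gripper":1},{"linear":[0,-3.3,0],"delta_rot":[0,0,0],"gripper":1},{"linear":[0,-3.8,0],"delta_rot":[0,0,0],"gripper":1},{"linear":[0,-4.3,0],"delta_rot":[0,0,0],"gripper":1},{"linear":[0,-4.8,0],"delta_rot":[0,0,0],"gripper":1}]'

```text
clock: 9.3
position: [454.1, -223.8, 50.3]
orientation: [0.0, 0.996, -0.084, -0.0]
contact_force: [-0.3, -0.8, 1.7]
grip_width: 0.0
grasp_force: 0.7
```

```bash
python3 look.py
```

```text
tcp board [ 2.000e-01 -2.401e+02  5.030e+01] F [-0.3 -0.8  1.7]
top stop 315 [[-19.3, 106.9, 64.8], [10.1, 125.4, 69.1], [40.1, 144.8, 73.3]]
top stopR 69 [[30.7, 107.0, 64.3], [36.9, 126.1, 69.1], [43.3, 144.8, 73.6]]
top knob 34 [[50.8, 118.8, 80.8], [58.2, 126.3, 84.7], [65.8, 134.2, 87.6]]
top marker 59 [[76.1, 118.4, 59.5], [100.9, 126.1, 64.9], [119.3, 133.6, 70.4]]
top pipe 8 [[-14.3, 106.5, 53.5], [4.2, 106.9, 56.3], [20.6, 107.2, 61.4]]
side stop 655 [[-24.1, 108.4, 64.0], [7.3, 129.9, 70.5], [39.9, 146.2, 72.4]]
side stopR 133 [[30.6, 108.9, 64.3], [37.3, 129.7, 70.7], [43.7, 146.5, 72.5]]
side knob 78 [[46.0, 117.9, 81.0], [54.1, 128.0, 85.0], [62.6, 135.8, 87.5]]
side marker 111 [[83.0, 121.4, 59.5], [98.5, 129.0, 65.8], [115.4, 132.7, 68.0]]
side pipe 523 [[-13.6, -224.5, 52.6], [-1.3, -134.7, 57.1], [14.1, -64.6, 60.0]]
```

drive_tool --series '[{"linear":[0,-0.4,0],"delta_rot":[0,0,0],"gripper":1},{"linear":[0,-0.9,0],"delta_rot":[0,0,0],"gripper":1},{"linear":[0,-1.5,0],"delta_rot":[0,0,0],"gripper":1},{"linear":[0,-2.1,0],"delta_rot":[0,0,0],"gripper":1},{"linear":[0,-2.7,0],"delta_rot":[0,0,0],"gripper":1},{"linear":[0,-3.3,0],"delta_rot":[0,0,0],"gripper":1},{"linear":[0,-3.9,0],"delta_rot":[0,0,0],"gripper":1},{"linear":[0,-4.5,0],"delta_rot":[0,0,0],"gripper":1},{"linear":[0,-5.1,0],"delta_rot":[0,0,0],"gripper":1},{"linear":[0,-5.7,0],"delta_rot":[0,0,0],"gripper":1},{"linear":[0,-6.3,0],"delta_rot":[0,0,0],"gripper":1},{"linear":[0,-6.9,0],"delta_rot":[0,0,0],"gripper":1}]'

```text
clock: 10.4
position: [465.6, -155.7, 50.3]
orientation: [-0.0, 0.996, -0.084, -0.0]
contact_force: [0.2, 0.2, -0.6]
grip_width: 0.002
grasp_force: 0.2
```

drive_tool --series '[{"linear":[0,-0.6,0],"delta_rot":[0,0,0],"gripper":1},{"linear":[0,-1.2,0],"delta_rot":[0,0,0],"gripper":1},{"linear":[0,-1.8,0],"delta_rot":[0,0,0],"gripper":1},{"linear":[0,-2.4,0],"delta_rot":[0,0,0],"gripper":1},{"linear":[0,-3.0,0],"delta_rot":[0,0,0],"gripper":1},{"linear":[0,-3.6,0],"delta_rot":[0,0,0],"gripper":1},{"linear":[0,-4.2,0],"delta_rot":[0,0,0],"gripper":1},{"linear":[0,-4.8,0],"delta_rot":[0,0,0],"gripper":1},{"linear":[0,-5.3,0],"delta_rot":[0,0,0],"gripper":1},{"linear":[0,-5.7,0],"delta_rot":[0,0,0],"gripper":1},{"linear":[0,-6.0,0],"delta_rot":[0,0,0],"gripper":1},{"linear":[0,-6.2,0],"delta_rot":[0,0,0],"gripper":1}]'

```text
clock: 11.4
position: [476.0, -94.8, 50.3]
orientation: [0.0, 0.996, -0.084, 0.0]
contact_force: [0.0, -0.5, 0.1]
grip_width: -0.001
grasp_force: 0.3
```

```bash
python3 look.py
```

```text
tcp board [   0.3 -109.3   50.3] F [ 0.  -0.5  0.1]
top stop 35 [[30.9, 112.9, 65.2], [37.6, 133.7, 70.1], [41.7, 145.0, 73.9]]
top stopR 45 [[30.9, 111.2, 65.4], [39.3, 131.9, 69.6], [43.7, 144.9, 74.3]]
top knob 35 [[50.6, 118.6, 81.2], [58.2, 126.3, 84.4], [65.8, 133.7, 87.4]]
top marker 60 [[75.7, 119.6, 58.6], [100.7, 125.8, 65.6], [118.9, 134.7, 69.4]]
side stop 667 [[-24.1, 108.4, 63.0], [6.8, 130.2, 70.6], [39.9, 146.2, 72.7]]
side stopR 128 [[30.6, 108.1, 64.1], [36.9, 130.6, 70.9], [43.3, 146.1, 72.7]]
side knob 76 [[46.2, 118.0, 81.6], [54.2, 128.2, 85.1], [63.1, 135.6, 87.4]]
side marker 113 [[82.5, 122.3, 57.6], [98.6, 129.4, 66.1], [115.3, 132.3, 68.3]]
side pipe 732 [[-14.1, -93.4, 52.4], [-1.8, -5.0, 57.1], [13.9, 65.1, 60.2]]
```

drive_tool --series '[{"linear":[0,-0.4,0],"delta_rot":[0,0,0],"gripper":1},{"linear":[0,-0.8,0],"delta_rot":[0,0,0],"gripper":1},{"linear":[0,-1.2,0],"delta_rot":[0,0,0],"gripper":1},{"linear":[0,-1.6,0],"delta_rot":[0,0,0],"gripper":1},{"linear":[0,-2.0,0],"delta_rot":[0,0,0],"gripper":1},{"linear":[0,-2.4,0],"delta_rot":[0,0,0],"gripper":1},{"linear":[0,-2.7,0],"delta_rot":[0,0,0],"gripper":1},{"linear":[0,-3.0,0],"delta_rot":[0,0,0],"gripper":1},{"linear":[0,-3.2,0],"delta_rot":[0,0,0],"gripper":1},{"linear":[0,-3.4,0],"delta_rot":[0,0,0],"gripper":1},{"linear":[0,-3.5,0],"delta_rot":[0,0,0],"gripper":1}]'

```text
clock: 12.42
position: [481.8, -60.4, 50.3]
orientation: [0.0, 0.996, -0.084, 0.0]
contact_force: [0.5, -1.5, -0.2]
grip_width: 0.001
grasp_force: 0.5
```

drive_tool --series '[{"linear":[0,-0.05,0],"delta_rot":[0,0,0],"gripper":1},{"linear":[0,-0.1,0],"delta_rot":[0,0,0],"gripper":1},{"linear":[0,-0.15,0],"delta_rot":[0,0,0],"gripper":1},{"linear":[0,-0.2,0],"delta_rot":[0,0,0],"gripper":1},{"linear":[0,-0.25,0],"delta_rot":[0,0,0],"gripper":1},{"linear":[0,-0.25,0],"delta_rot":[0,0,0],"gripper":1}]'

```text
clock: 12.92
position: [482.2, -58.2, 50.3]
orientation: [-0.0, 0.996, -0.084, 0.0]
contact_force: [0.5, -1.3, 0.8]
grip_width: -0.001
grasp_force: 0.4
```

```bash
python3 look.py
```

```text
tcp board [  0.3 -72.1  50.3] F [ 0.5 -1.3  0.8]
top stop 23 [[32.6, 123.4, 65.9], [38.8, 135.3, 69.0], [41.8, 145.5, 72.2]]
top stopR 32 [[33.5, 116.4, 66.1], [39.5, 135.1, 69.2], [43.5, 145.5, 73.1]]
top knob 35 [[50.9, 118.6, 81.1], [58.1, 126.6, 83.7], [66.1, 134.2, 87.6]]
top marker 58 [[75.8, 119.0, 59.3], [101.4, 126.2, 65.2], [118.8, 132.8, 69.0]]
side stop 660 [[-24.1, 108.8, 63.7], [6.9, 129.9, 70.6], [39.6, 146.2, 72.8]]
side stopR 133 [[30.8, 109.0, 64.1], [37.1, 130.1, 70.8], [43.8, 146.1, 72.9]]
side knob 77 [[46.0, 118.4, 81.9], [54.3, 128.3, 85.0], [63.2, 135.8, 86.8]]
side marker 111 [[82.7, 122.0, 59.4], [98.0, 129.2, 66.2], [115.4, 132.7, 68.2]]
side pipe 748 [[-14.0, -55.3, 52.6], [-1.6, 26.5, 57.3], [14.0, 93.0, 60.1]]
```

drive_tool --series '[{"linear":[0,-0.05,0],"delta_rot":[0,0,0],"gripper":1},{"linear":[0,-0.1,0],"delta_rot":[0,0,0],"gripper":1},{"linear":[0,-0.15,0],"delta_rot":[0,0,0],"gripper":1},{"linear":[0,-0.2,0],"delta_rot":[0,0,0],"gripper":1},{"linear":[0,-0.2,0],"delta_rot":[0,0,0],"gripper":1}]'

```text
clock: 13.43
position: [482.6, -56.1, 50.3]
orientation: [-0.0, 0.996, -0.084, 0.0]
contact_force: [-0.8, -0.9, 0.1]
grip_width: -0.0
grasp_force: 0.4
```

drive_tool --series '[{"linear":[0,-0.05,0],"delta_rot":[0,0,0],"gripper":1},{"linear":[0,-0.1,0],"delta_rot":[0,0,0],"gripper":1},{"linear":[0,-0.1,0],"delta_rot":[0,0,0],"gripper":1}]'

```text
clock: 13.68
position: [482.7, -55.1, 50.3]
orientation: [-0.0, 0.996, -0.084, -0.0]
contact_force: [0.0, -0.8, 0.1]
grip_width: 0.006
grasp_force: 0.4
```

drive_tool --series '[{"linear":[0,-0.05,0],"delta_rot":[0,0,0],"gripper":1},{"linear":[0,-0.1,0],"delta_rot":[0,0,0],"gripper":1},{"linear":[0,-0.1,0],"delta_rot":[0,0,0],"gripper":1}]'

```text
clock: 13.93
position: [482.6, -54.8, 50.3]
orientation: [0.001, 0.996, -0.084, -0.0]
contact_force: [-0.1, -5.3, 0.6]
grip_width: -0.004
grasp_force: 2.4
```

drive_tool --series '[{"linear":[0,-0.05,0],"delta_rot":[0,0,0],"gripper":1},{"linear":[0,-0.1,0],"delta_rot":[0,0,0],"gripper":1},{"linear":[0,-0.1,0],"delta_rot":[0,0,0],"gripper":1}]'

```text
clock: 14.18
position: [482.5, -54.5, 50.3]
orientation: [0.001, 0.996, -0.084, -0.001]
contact_force: [-0.7, -7.6, 1.3]
grip_width: 0.002
grasp_force: 4.2
```

```bash
python3 look.py | grep -E "tcp|side|knob"; python3 -c "
import cv2;b=cv2.imread('pics/last_side.png')[180:340,210:370]
cv2.imwrite('pics/s3.png',cv2.resize(b,None,fx=3.7,fy=3.7))"
```

```text
tcp board [ -0.  -68.5  50.3] F [-0.7 -7.6  1.3]
top knob 35 [[50.4, 118.7, 80.9], [57.8, 126.7, 85.0], [66.3, 135.5, 87.6]]
side stop 658 [[-24.0, 108.6, 63.4], [7.4, 130.4, 70.7], [39.9, 146.6, 72.6]]
side stopR 131 [[30.4, 108.5, 64.7], [36.7, 129.5, 70.6], [43.5, 146.4, 72.7]]
side knob 78 [[45.8, 118.3, 80.6], [54.2, 128.2, 85.2], [62.6, 136.0, 87.1]]
side marker 109 [[83.0, 121.7, 59.1], [98.6, 129.4, 66.0], [115.4, 132.6, 68.7]]
side pipe 738 [[-14.2, -53.9, 52.7], [-1.6, 26.9, 57.1], [13.9, 93.6, 59.9]]
```

View pics/s3.png

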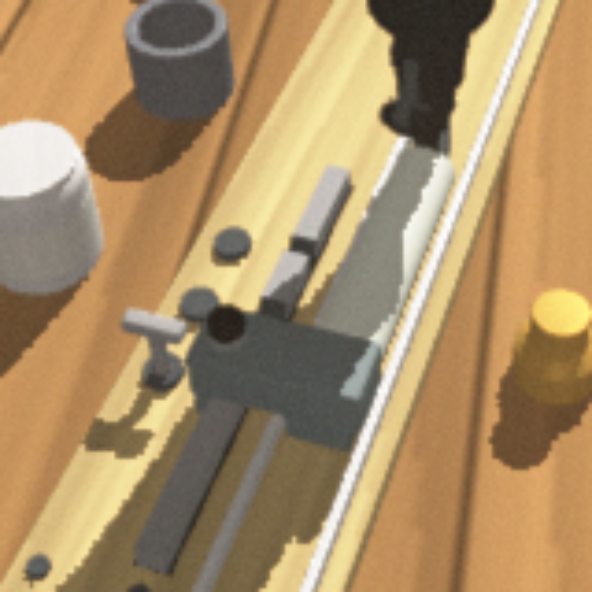

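The pipe is up against the stop: force rose to about 7.6 N exactly where contact was expected. The crop shows the pipe meeting the stop at (350,330), and the stop still level with the marker at (155,340). Now I'll back off and rise.

drive_tool --series '[{"linear":[0,0.3,0],"delta_rot":[0,0,0],"gripper":1},{"linear":[0,1.0,0],"delta_rot":[0,0,0],"gripper":1},{"linear":[0,2.0,0],"delta_rot":[0,0,0],"gripper":1},{"linear":[0,4,-1],"delta_rot":[0,0,0],"gripper":1},{"linear":[0,6,-4],"delta_rot":[0,0,0],"gripper":1},{"linear":[0,9,-7],"delta_rot":[0,0,0],"gripper":1},{"linear":[0,12,-10],"delta_rot":[0,0,0],"gripper":1},{"linear":[0,15,-12],"delta_rot":[0,0,0],"gripper":1},{"linear":[0,18,-12],"delta_rot":[0,0,0],"gripper":1},{"linear":[0,20,-12],"delta_rot":[0,0,0],"gripper":1},{"linear":[0,20,-12],"delta_rot":[0,0,0],"gripper":1},{"linear":[0,20,-12],"delta_rot":[0,0,0],"gripper":1}]'

```text
clock: 15.28
position: [449.0, -251.5, 170.0]
orientation: [-0.0, 0.996, -0.085, -0.0]
contact_force: [0.1, 0.5, 0.2]
grip_width: -0.001
grasp_force: 0.0
```

```bash
python3 look.py; python3 -c "
import cv2;b=cv2.imread('pics/last_side.png')[180:340,210:370]
cv2.imwrite('pics/s4.png',cv2.resize(b,None,fx=3.7,fy=3.7))"
```

```text
tcp board [-2.000e-01 -2.683e+02  1.700e+02] F [0.1 0.5 0.2]
top stop 316 [[-19.5, 106.6, 64.7], [10.5, 125.9, 69.6], [39.8, 144.5, 73.3]]
top stopR 69 [[30.5, 107.0, 64.7], [36.7, 125.7, 69.9], [43.2, 144.6, 72.2]]
top knob 36 [[50.5, 118.1, 80.9], [57.9, 126.3, 84.8], [66.2, 133.7, 88.5]]
top marker 61 [[75.4, 118.7, 59.8], [100.5, 125.4, 65.8], [119.0, 134.6, 69.9]]
top pipe 321 [[-10.6, 9.9, 52.4], [3.1, 57.7, 55.9], [17.3, 105.5, 60.8]]
side stop 667 [[-24.1, 108.7, 63.2], [7.2, 130.2, 70.7], [40.1, 146.2, 72.6]]
side stopR 131 [[30.4, 108.6, 63.2], [37.0, 130.0, 70.6], [43.4, 145.8, 72.5]]
side knob 77 [[46.3, 118.6, 80.4], [54.2, 128.3, 85.4], [62.7, 135.4, 87.2]]
side marker 111 [[82.8, 122.1, 59.5], [98.7, 129.2, 65.9], [115.4, 132.5, 68.5]]
side pipe 723 [[-14.0, -48.8, 52.5], [-1.8, 28.3, 57.1], [14.0, 93.1, 59.9]]
```

View pics/s4.png

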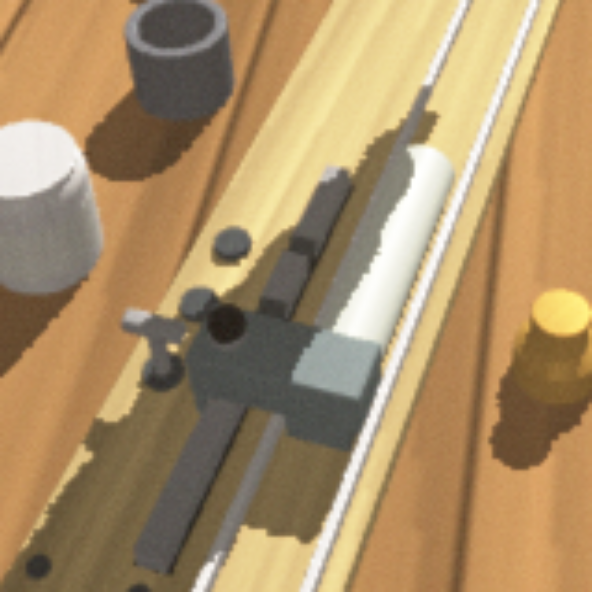

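The pipe's end runs right up to the stop at (345,335). The stop is still in the marker's notch, and the robot is clear.

```bash
python3 -c "
from workcell import hand_in
print(hand_in())"
```

```text
the job is handed in; nothing more can be done
None
```

The job is handed in: the stop is clicked into the notch beside the marker, the pipe was pushed up against it at under 8 N, and the arm was clear of everything at about 15 s; no verdict came back.

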